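Slide the stained-slide carrier round the bent rail to the drip tray

ROBOT

A 6-joint arm with a two-finger parallel gripper is mounted at the origin on the work surface. World frame = base frame: x ahead of the robot, y to its left, z up, the work surface at z = 0. Lengths are in m, angles in degrees, forces in N, time in s.
With the tool pointing down it reaches from about 0.275 to 0.875 m from the base axis. Payload 12.5 kg.
Tool frame: the origin (TCP) lies on the centre line of the jaws, within the pads' length; the fingertips stand 22 mm ahead of it and the grasp point (between the pads) lies 3 mm ahead of it; z points along the fingers, y is the direction in which the jaws open and shut (so a half turn about z gives the same grasp; the last joint's range is limited). The gripper opens to 85 mm and grips with 20 to 120 N. Pads are 22 mm wide; open, the fingers measure 114 mm over their backs; the gripper's body (76 mm by 85 mm) begins 54 mm behind the grasp point. The pads swing forward as they close: fully open they stand 13 mm farther back than shut.
Start: joints at [-75.092, 20.094, 94.641, -0, 65.266, -4.847], TCP at [0.186, -0.518, 0.253] pointing down, gripper open.
Joint ranges: [-157.81, 157.81], [-45, 120.19], [0.68, 151.7], [-89.99, 269.99], [4.06, 180], [-164.3, 164.3]. Speed limits (degrees/s): [127.2, 127.2, 159.86, 180, 180, 180].

INTERFACE

Orientations are given as a 3x3 rotation matrix whose columns are the frame's x, y, z axes.
In Python, from cell import status, capture, workorder, boxes_of, silhouettes, tip_of gives the robot as it stands.
- The arm moves only by the tool step_arm, never from a script. Its argument "moves" is a list of rows, each a list of 3 entries, a list of its own where there are three numbers: the finger opening in m, from 0 to 0.0854, then the shift along the tool's x, y, z in m, then the turn, a rotation vector about the tool's x, y, z in degrees. In form: [[jaw, [dx, dy, dz], [wx, wy, wz]], ...]. A call has exactly 5 rows; each row shifts and turns the pose as measured when the row begins, along the tool's axes as they then stand; what a row does not reach is not made up. A row lasts 1/8 s, in which the tool goes at most 62.5 mm and 10.7 degrees, less where a joint would pass 70% of its speed; a pose out of reach is approached as far as the arm can. A call is refused whole if a number of a shift passes 0.0625 or a number of a turn 10.7, either way. A call with a gripper value outside its range is refused whole. The fingers move at their own pace and stop on an object; "grip_force" is the grip in N (left out, the last holds). Time passes only in rows, so rows that do not move let the fingers close, or fill a call up. It gives the time, the measured TCP pose, the force and the opening at its end, in the units of the state.
- status.get_obs(): the state, without advancing time (a new reading comes with each control period).
- capture(name): name is "scene" or "top" or "wrist"; returns a dict with "image" (384x512x3 uint8, blue, green, red), "mtx" (3x3 intrinsics, pixels), "origin" and "orientation" of the camera in the world; the wrist camera has in their place "tool_from_camera" (4x4, takes a point from camera to tool coordinates, whose origin is the TCP and whose axes are the flange's). Camera axes: x right, y down, z forward; pixel columns grow to the right and rows downward; lengths in m; the calibration is good to about 2 mm. A picture is of the moment at which its call begins: read the wrist's pose just before it. There is no depth.
- workorder.hand_in(): hands the job in, once; it reports no verdict.
Trained networks look in a picture, given as the dict that the camera call returned (one of the last four; its "shot" number tells which), for a name from the list of things; names that differ only in an ending like _2 or _b are one class to them, and where a whole thing is asked for, a point or a joint stands for the part that bears it (a point fixed in the world has none). Each returns a list of dicts, best first, with "score" (0 to 1); they miss things now and then, are a little off and sometimes report something else, mostly with a low value. They report only what shows in the picture. A call takes as long as a camera call. They do not tell look-alikes from the thing itself.
- boxes_of(picture, label): "extent" ([left, top, right, bottom] in pixels, round what is visible of it).
- silhouettes(picture, label): "region" (384x512 bool, what is visible of it) and "extent" ([left, top, right, bottom] in pixels, round what is visible of it).
- tip_of(picture, label): "position" ([row, column] in pixels: a listed point, or the origin of a listed thing).
The state is a dict: "clock": time; "joints": joint angles; "dq": joint speeds; "effort": joint torques, N m; "ee_pos": TCP position; "tool_rot": TCP orientation; "force": force on the tool from outside, world axes, zero at the start; "moment": the same for the moment, N m; "width": finger opening in m.
Only numpy, scipy, OpenCV 4.12 (cv2) and the standard library are available. Lean on these libraries where they do the work, as an engineer would, in place of code of your own. Each camera call takes 0.05 s, during which the arm holds its last target.

TASK

The carrier with the stained glass slides hangs on the bent steel rail. Slide it along the rail, round the bends, all the way to the stop above the shallow steel drip tray (not the stop above the tall staining jar), and let go of it so that it hangs there by itself.

Things in the scene. Friction and masses are not known exactly. Their poses are not given: they have to be found in the camera images.
- rail: Fixed bent steel wire, 8 mm thick, level, axis 190 mm up, a leg at each end. Origin on the bench, z up. Plan of the wire, x,y in mm: straight from (0,-60) to (0,60), bends 30 deg to (-30,±112), bends 30 deg again, straight to the legs at (-179,±198). A carrier touching a stop (fixed disc on the wire, radius 17 mm) has its centre at (-117,±162), its home point.
- carrier_knob (a point): Centre of the loose carrier's knob: upright white cylinder, 22 mm across, 36 mm high, on top, hanging 46 mm above the wire's axis. Below it a steel ring (bore 28, 12 mm long) has the wire through it; below that glass slides to 158 mm under the knob centre. Raised 10 mm, the ring has 10 mm play all round. z up, y along the ring's axis. About 140 g. Starts on the wire's middle straight.
- tray_center (a point): Centre of the underside of the shallow round steel drip tray, 94 mm across, 14 mm high, fixed on the bench straight below the home point of one end of the rail, left or right. A tall amber glass staining jar, 66 mm across and 55 mm high, stands below the other end's home point.
Not all that is in view belongs to the job. Of the things like the part that bears tray_center, leave any that is brown; of the rest the larger one is meant.

How it is judged (in metres and radians):
At the end, for the whole second after the job is handed in: The carrier hangs by itself on the rail at the stop above the drip tray: its knob centre is within 20 mm horizontally of the tray's centre, 224 to 242 mm above the bench (hanging, not lifted), and upright within 0.3 rad (horizontal distance between carrier_knob and tray_center below 0.02 m and height (world z) of carrier_knob between 0.224 and 0.242 m and angle between carrier_knob's own z axis and vertical below 0.3 rad); the robot touches nothing.
It also fails if it takes over 38 s, if anything falls off the work surface, if the arm or the gripper's body presses on something with over 40 N, if the wrist force passes 120 N, or if a joint passes its speed limit or range.

## Working session

There is one attempt and no reset: what is moved stays moved. The work goes in short steps, Python scripts to look and compute and a tool call to move; the robot and the scene stay as the last step left them, time stands still between calls to the robot, and variables do not carry over. Pictures are saved under pics/ and viewed, and the job is handed in when it is done.

Besides the shell and the picture viewer there is one more tool, called after "Request:" by a JSON object that holds its "method" and its "body", one argument or row to a line. step_arm: Moves the arm, as the interface text tells. Its arguments: {"type":"object","properties":{"moves":{"type":"array","items":{"type":"array"}},"grip_force":{"type":"number"}},"required":["moves"]}

```bash
mkdir -p pics; ls; python3 - <<'E'
from cell import *
import cv2
o=status.get_obs();print(o['clock'],o['ee_pos'],o['tool_rot'],o['width'])
for n in ['scene','top']:
    p=capture(n);cv2.imwrite(f'pics/{n}0.png',p['image']);print(n,p['mtx'],p['origin'],p['orientation'])
    for l in ['carrier_knob','tray_center','rail']:
        print(l,[(round(d['score'],2),d['position']) for d in tip_of(p,l)],[(round(d['score'],2),d['extent']) for d in boxes_of(p,l)])
E
```

```text
pics
0.0 [ 0.18583158 -0.51731527  0.25271928] [[ 9.41152956e-01  3.37980766e-01 -3.40542633e-04]
 [ 3.37980925e-01 -9.41152174e-01  1.21631076e-03]
 [ 9.05872015e-05 -1.25983138e-03 -9.99999202e-01]] 0.0857245237900259
scene [[460.88280038   0.         250.75094062]
 [  0.         460.88280038 179.37419554]
 [  0.           0.           1.        ]] [ 1.05629886 -0.427409    0.63600449] [[ 0.60037891  0.46285805 -0.65215611]
 [ 0.79934335 -0.32244292  0.50703134]
 [ 0.02440042 -0.82570757 -0.56357043]]
carrier_knob [(0.63, [169.9, 293.4])] [(0.66, [280.3, 157.5, 301.5, 250.1])]
tray_center [(0.9, [198.5, 219.9]), (0.65, [218.4, 278.4]), (0.59, [198.7, 330.2])] [(0.97, [309.6, 181.6, 349.4, 203.5]), (0.88, [207.0, 184.7, 236.7, 202.6]), (0.85, [259.0, 200.0, 283.9, 223.7])]
rail [] [(0.85, [112.3, 124.6, 306.3, 310.0])]
top [[453.64984441   0.         252.88386043]
 [  0.         453.64984441 192.72506911]
 [  0.           0.           1.        ]] [0.4355959  0.01766744 0.98120954] [[ 0.02332789 -0.99488118  0.09832212]
 [-0.99969706 -0.02398616 -0.00551822]
 [ 0.00784835 -0.09816361 -0.99513934]]
carrier_knob [(0.72, [127.3, 257.7]), (0.4, [221.3, 214.3])] [(0.54, [252.0, 117.2, 269.7, 148.2])]
tray_center [(0.98, [211.5, 144.4]), (0.69, [276.3, 239.4]), (0.6, [220.4, 212.6])] [(0.84, [121.6, 191.5, 163.7, 234.7]), (0.81, [193.1, 199.2, 234.1, 244.8]), (0.75, [221.4, 262.0, 256.2, 294.5])]
rail [] [(0.68, [189.0, 120.6, 414.0, 254.7])]
```

View pics/scene0.png

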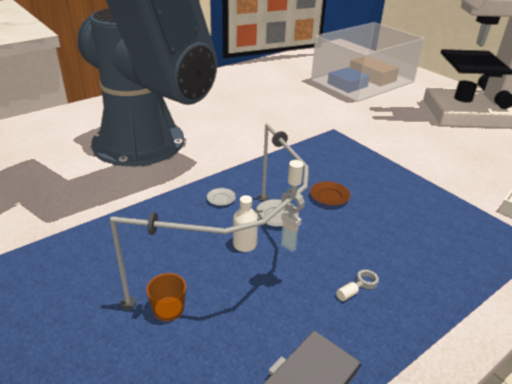

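View pics/top0.png

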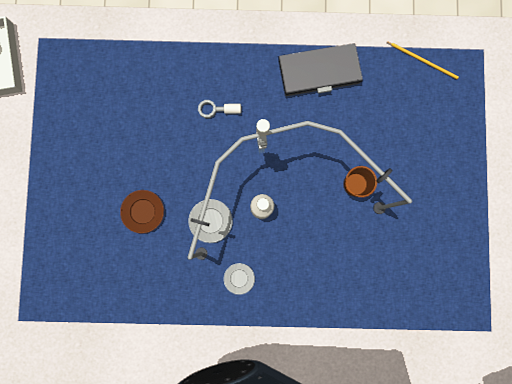

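```bash
cat > h.py <<'E'
from cell import *
import cv2, numpy as np
from scipy.optimize import least_squares
def proj(p,X):
    R=np.array(p['orientation']);c=(np.asarray(X,float)-p['origin'])@R
    u=c@np.array(p['mtx']).T
    return u[...,:2]/u[...,2:]
def back(p,uv,z):
    d=np.array(p['orientation'])@np.linalg.inv(p['mtx'])@np.array([uv[0],uv[1],1.])
    o=np.array(p['origin']);return o+d*(z-o[2])/d[2]
PL=np.array([(-179,198),(-30,112),(0,60),(0,-60),(-30,-112),(-179,-198)])/1000.
def rail_w(q,P,z=.19):
    c,s=np.cos(q[2]),np.sin(q[2]);P=np.atleast_2d(P)
    return np.c_[P@np.array([[c,s],[-s,c]])+q[:2],np.full(len(P),z)]
E
python3 - <<'E'
from h import *
t=capture('top');s=capture('scene')
ut=np.array([(190,258),(218,162),(242,140),(308,123),(341,132),(410,202)],float)
us=np.array([(266,126),(306,163),(304,187),(231,230),(205,229),(114,219)],float)
f=lambda q:np.r_[(proj(t,rail_w(q,PL))-ut).ravel(),0.5*(proj(s,rail_w(q,PL))-us).ravel()]
r=least_squares(f,[.55,0,0],loss='soft_l1');q=r.x;print(q,np.degrees(q[2]));print(np.round(f(q).reshape(-1,2),1))
print('home L/R',rail_w(q,[(-.117,.162),(-.117,-.162)]))
print('mid ends',rail_w(q,PL))
print('tray top',back(t,(210.5,221),.0))
print(back(s,(278.4,218.4),0))
# knob triangulate
from itertools import product
a=np.array([257.7,127.3]);a=np.array([263,125.]);
for z in(.236,.254):print('knob top pix@z',z,back(t,a,z))
print('scene knob',back(s,(296,173),.236), back(s,(296,165),.254))
for n,p in(('t',t),('s',s)):
    im=cv2.resize(p['image'],None,fx=1.5,fy=1.5,interpolation=cv2.INTER_CUBIC)
    cv2.polylines(im,[np.int32(proj(p,rail_w(q,PL))*1.5)],False,(0,0,255),1)
    for h in rail_w(q,[(-.117,.162),(-.117,-.162)]):
        cv2.circle(im,tuple(np.int32(proj(p,h)*1.5)),3,(0,255,0),1); h[2]=0;cv2.circle(im,tuple(np.int32(proj(p,h)*1.5)),3,(255,255,0),-1)
    cv2.imwrite(f'pics/{n}1.png',im)
im=t['image'][90:260,170:310];cv2.imwrite('pics/crop1.png',cv2.resize(im,None,fx=3.5,fy=3.5,interpolation=cv2.INTER_CUBIC))
E
```

```text
[ 0.62422483 -0.02414104  0.26866311] 15.393262179485172
[[-0.  -0.7]
 [ 0.1  0.6]
 [ 0.6 -0.6]
 [ 0.   0.4]
 [-0.5  0.6]
 [-0.  -0.1]
 [-0.  -0.3]
 [-0.6  2.3]
 [-0.3 -0.2]
 [15.  -4.1]
 [ 9.2  1. ]
 [-1.4 -0.1]]
home L/R [[ 0.46842029  0.10099067  0.19      ]
 [ 0.55442374 -0.21138635  0.19      ]]
mid ends [[ 0.39908851  0.11924178  0.19      ]
 [ 0.56557145  0.07587786  0.19      ]
 [ 0.60829827  0.03370656  0.19      ]
 [ 0.6401514  -0.08198864  0.19      ]
 [ 0.62503062 -0.1400865   0.19      ]
 [ 0.50420383 -0.26255236  0.19      ]]
tray top [0.46902198 0.10226281 0.        ]
[0.47572021 0.10359593 0.        ]
knob top pix@z 0.236 [ 0.62363913 -0.0007517   0.236     ]
knob top pix@z 0.254 [ 6.19097084e-01 -3.06797617e-04  2.54000000e-01]
scene knob [0.62001743 0.00185592 0.236     ] [ 0.62276449 -0.00249372  0.254     ]
```

View pics/t1.png

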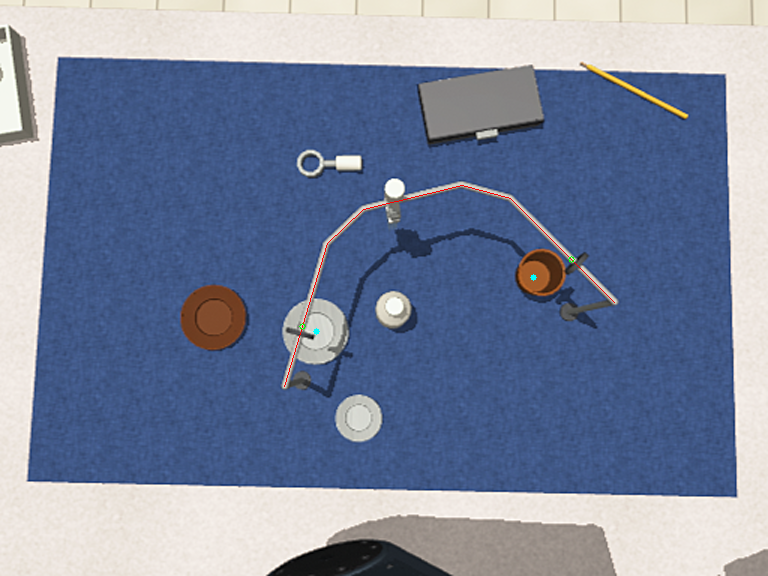

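View pics/s1.png

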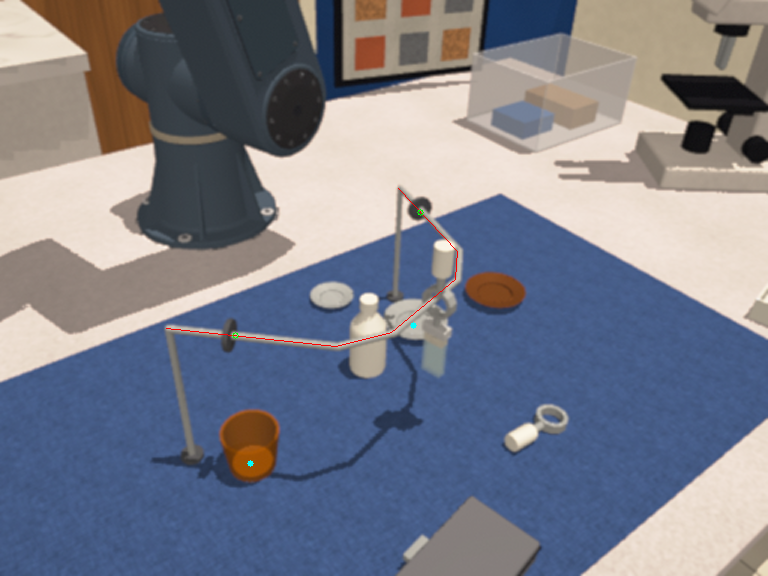

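View pics/crop1.png

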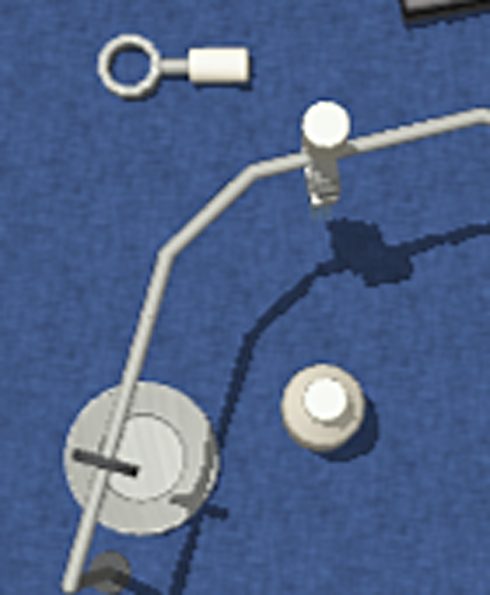

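Candidates in the top view:
- **Knob:** the hanging carrier (263,125), the bottle cap (263,205), and the knob with a ring lying on the mat (235,108). I choose the one hanging on the wire, (263,125).
- **Tray:** brown (143,212) is excluded, and small grey (239,278) is a look-alike. I choose large grey (211,221), whose position matches the fitted left home point to about 1–2 mm.

The close crop confirms both choices.

Request:
{"method": "step_arm", "body": {
  "moves": [
    [0.085,[0.03,-0.02,-0.02],[0,0,0]],
    [0.085,[0.048,-0.028,-0.02],[0,0,0]],
    [0.085,[0.048,-0.028,-0.015],[0,0,0]],
    [0.085,[0.048,-0.028,0],[0,0,0]],
    [0.085,[0.048,-0.028,0],[0,0,0]]
  ]
}}

```text
clock: 1.42
ee_pos: [0.3531, -0.3151, 0.3102]
tool_rot: [[0.943, 0.332, 0.002], [0.332, -0.943, -0.001], [0.001, 0.001, -1.0]]
force: [0.6, 0.8, -1.2]
width: 0.0854
```

Request:
{"method": "step_arm", "body": {
  "moves": [
    [0.085,[0.048,-0.028,0],[0,0,0]],
    [0.085,[0.048,-0.028,0],[0,0,0]],
    [0.085,[0.048,-0.028,0],[0,0,0]],
    [0.085,[0.048,-0.028,0],[0,0,0]],
    [0.085,[0.048,-0.028,0],[0,0,0]]
  ]
}}

```text
clock: 2.05
ee_pos: [0.5381, -0.0953, 0.3116]
tool_rot: [[0.943, 0.332, 0.004], [0.332, -0.943, -0.003], [0.003, 0.004, -1.0]]
force: [0.6, -0.8, 0.5]
width: 0.0848
```

Request:
{"method": "step_arm", "body": {
  "moves": [
    [0.085,[0.036,-0.021,0],[0,0,0]],
    [0.085,[0.036,-0.021,0],[0,0,0]],
    [0.085,[0.03,-0.018,0],[0,0,0]],
    [0.085,[0,0,0],[0,0,4]],
    [0.085,[0,0,0],[0,0,0]]
  ]
}}

```text
clock: 2.68
ee_pos: [0.6181, 0.0024, 0.3107]
tool_rot: [[0.963, 0.269, 0.004], [0.27, -0.963, -0.002], [0.003, 0.003, -1.0]]
force: [0.6, 0.0, -0.4]
width: 0.0852
```

```bash
python3 - <<'E'
from h import *
o=status.get_obs();T=np.array(o['tool_rot']);print(o['ee_pos'],np.round(T,3))
w=capture('wrist');cv2.imwrite('pics/w1.png',w['image'])
M=np.array(w['tool_from_camera']);M[:3,:3]=M[:3,:3]
c={'mtx':w['mtx'],'orientation':T@M[:3,:3],'origin':np.array(o['ee_pos'])+T@M[:3,3]}
print(c['origin'])
for d in boxes_of(w,'carrier_knob'):print(d['score'],d['extent'])
for d in tip_of(w,'carrier_knob'):print(d['score'],d['position'],back(c,d['position'][::-1],.236))
for X in [(.6185,-.0005,.254),(.6185,-.0005,.236)]:print(proj(c,X))
E
```

```text
[0.61810625 0.0023977  0.31072308] [[ 0.963  0.269  0.004]
 [ 0.27  -0.963 -0.002]
 [ 0.003  0.003 -1.   ]]
[0.69517695 0.02525652 0.4319412 ]
0.83 [243.7, 157.6, 273.1, 239.8]
0.64 [213.9, 258.5] [ 6.16979608e-01 -3.57099516e-04  2.36000000e-01]
[259.88286907 223.0823481 ]
[259.32389281 211.93403608]
```

View pics/w1.png

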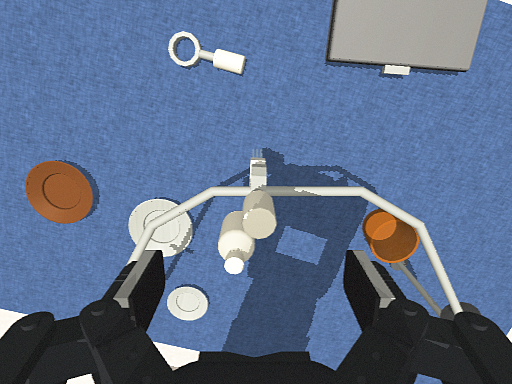

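The wrist view shows the knob at about (259,214), between the pads at columns ~145 and ~365. That agrees with my estimate to about 1.5 mm, so I'll descend and grip.

Request:
{"method": "step_arm", "body": {
  "moves": [
    [0.085,[0,0.003,0.025],[0,0,0]],
    [0.085,[0,0,0.025],[0,0,0]],
    [0.085,[0,0,0.016],[0,0,0]],
    [0.085,[0,0,0],[0,0,0]],
    [0.06,[0,0,0],[0,0,0]]
  ],
  "grip_force": 40
}}

```text
clock: 3.45
ee_pos: [0.6192, -0.003, 0.2454]
tool_rot: [[0.963, 0.271, 0.007], [0.271, -0.963, -0.003], [0.006, 0.005, -1.0]]
force: [-0.4, -0.9, -0.5]
width: 0.0693
```

Request:
{"method": "step_arm", "body": {
  "moves": [
    [0.0,[0,0,0],[0,0,0]],
    [0.0,[0,0,0],[0,0,0]],
    [0.0,[0,0,0],[0,0,0]],
    [0.0,[0,0,0],[0,0,0]],
    [0.0,[0,0,0],[0,0,0]]
  ],
  "grip_force": 40
}}

```text
clock: 4.08
ee_pos: [0.6198, -0.003, 0.2473]
tool_rot: [[0.963, 0.271, 0.01], [0.271, -0.963, -0.003], [0.009, 0.006, -1.0]]
force: [-0.3, -0.9, -0.6]
width: 0.0206
```

Request:
{"method": "step_arm", "body": {
  "moves": [
    [0.0,[0,0,-0.004],[0.2,-0.6,0]],
    [0.0,[0,0,-0.004],[0,0,0]],
    [0.0,[0,0,-0.001],[0,0,0]],
    [0.0,[0,0,0],[0,0,0]],
    [0.0,[0,0,0],[0,0,0]]
  ],
  "grip_force": 50
}}

```text
clock: 4.7
ee_pos: [0.6197, -0.003, 0.2568]
tool_rot: [[0.963, 0.271, -0.002], [0.271, -0.963, -0.002], [-0.003, 0.002, -1.0]]
force: [0.2, 0.7, -1.0]
width: 0.0206
```

```bash
python3 - <<'E'
from h import *
o=status.get_obs();print(o['clock'],o['force'],o['moment'],o['joints'])
for n in['wrist','scene']:
    w=capture(n);im=w['image']
    if n=='scene': im=cv2.resize(im[130:260,220:350],None,fx=4.5,fy=4.5,interpolation=cv2.INTER_CUBIC)
    cv2.imwrite(f'pics/{n}2.png',im)
E
```

```text
4.7 [ 0.15078591  0.72529453 -1.00576851] [0.00561376 0.0222586  0.00494352] [-4.52106069 27.23517823 83.38545146 -0.15110558 69.48529853 69.81378668]
```

View pics/wrist2.png

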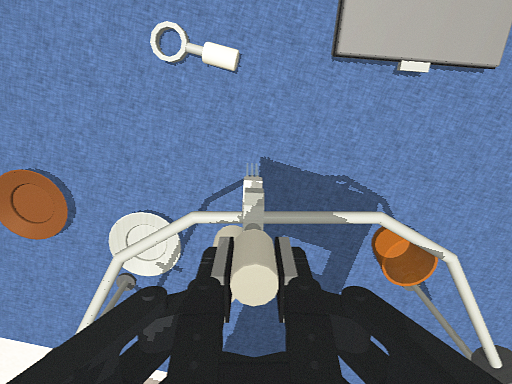

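View pics/scene2.png

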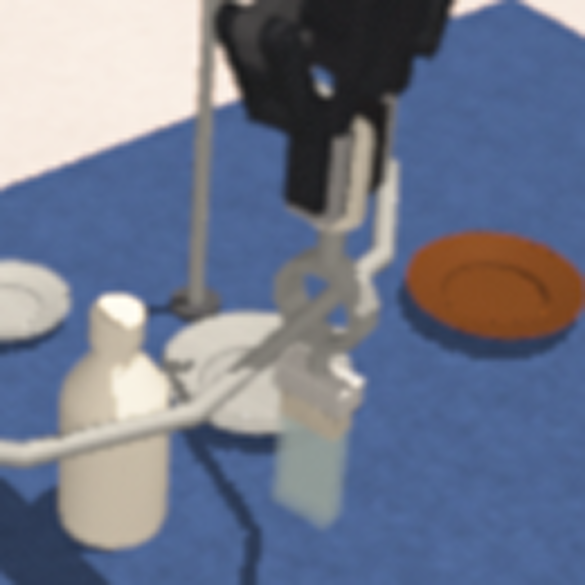

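The ring is lifted and the wire runs roughly through the middle of the bore; the knob sits between the pads. Now I'll slide it along.

```bash
cat > loc.py <<'E'
import numpy as np
from cell import status
V=np.array([(.6402,-.082),(.6083,.0337),(.5656,.0759),(.4684,.1010)])
def where(off=.0013):
    o=status.get_obs();T=np.array(o['tool_rot']);e=np.array(o['ee_pos']);p=(e-off*T[:,0])[:2]
    print('t',round(o['clock'],2),'knob',np.round(p,4),'z',round(e[2],4),'F',np.round(o['force'],1),'zax',np.round(T[:,2],3))
    yaw=np.degrees(np.arctan2(T[1,0],T[0,0]))
    for i in range(3):
        d=V[i+1]-V[i];L=np.hypot(*d);d/=L;s=(p-V[i])@d;n=np.array([d[1],-d[0]])
        print('seg',i,'to end mm',round((L-s)*1e3,1),'outward mm',round((p-V[i])@n*1e3,1),'yaw to go',round(np.degrees(np.arctan2(n[1],n[0]))-yaw,1))
    for k in (1,2,3): print('to V',k,'tool mm',np.round(1e3*(T[:2,:2].T@(V[k]-p)),1))
if __name__=='__main__':where()
E
python3 loc.py
```

```text
t 4.8 knob [ 0.6184 -0.0033] z 0.2568 F [-0.4 -0.2 -1.1] zax [-0.002 -0.002 -1.   ]
seg 0 to end mm 38.4 outward mm -0.1 yaw to go -0.3
seg 1 to end mm 93.3 outward mm -19.2 yaw to go 29.6
seg 2 to end mm 171.4 outward mm -63.5 yaw to go 59.8
to V 1 tool mm [  0.3 -38.4]
to V 2 tool mm [-29.4 -90.6]
to V 3 tool mm [-116.2 -141.1]
```

Request:
{"method": "step_arm", "body": {
  "moves": [
    [0.0,[0,-0.011,0],[0,0,0]],
    [0.0,[0,-0.011,0],[0,0,0]],
    [0.0,[0,-0.01,0],[0,0,-7]],
    [0.0,[-0.001,-0.006,0],[0,0,-8]],
    [0.0,[0,0,0],[0,0,0]]
  ]
}}

```text
clock: 5.42
ee_pos: [0.6064, 0.0371, 0.2566]
tool_rot: [[0.856, 0.517, -0.003], [0.517, -0.856, -0.002], [-0.003, 0.0, -1.0]]
force: [0.8, -0.2, -0.7]
width: 0.0206
```

```bash
python3 loc.py
```

```text
t 5.42 knob [0.6053 0.0364] z 0.2566 F [ 0.8 -0.2 -0.7] zax [-0.003 -0.002 -1.   ]
seg 0 to end mm -3.4 outward mm -2.2 yaw to go -15.7
seg 1 to end mm 56.0 outward mm -0.2 yaw to go 14.2
seg 2 to end mm 148.7 outward mm -28.3 yaw to go 44.4
to V 1 tool mm [1.1 3.9]
to V 2 tool mm [-13.6 -54.3]
to V 3 tool mm [ -83.8 -126. ]
```

Request:
{"method": "step_arm", "body": {
  "moves": [
    [0.0,[-0.002,-0.009,0],[0,0,-7]],
    [0.0,[-0.001,-0.011,0],[0,0,-7]],
    [0.0,[0,-0.012,0],[0,0,0]],
    [0.0,[0,-0.009,0],[0,0,0]],
    [0.0,[0,0,0],[0,0,0]]
  ]
}}

```text
clock: 6.05
ee_pos: [0.5764, 0.0685, 0.2567]
tool_rot: [[0.713, 0.701, -0.002], [0.701, -0.713, -0.002], [-0.003, -0.0, -1.0]]
force: [-0.1, -0.2, -0.4]
width: 0.0206
```

```bash
python3 loc.py
```

```text
t 6.05 knob [0.5755 0.0676] z 0.2567 F [-0.1 -0.2 -0.4] zax [-0.002 -0.002 -1.   ]
seg 0 to end mm -41.4 outward mm -22.6 yaw to go -29.1
seg 1 to end mm 12.9 outward mm 1.1 yaw to go 0.8
seg 2 to end mm 112.0 outward mm -5.6 yaw to go 31.0
to V 1 tool mm [-0.4 47.2]
to V 2 tool mm [ -1.2 -12.9]
to V 3 tool mm [-52.9 -98.9]
```

Request:
{"method": "step_arm", "body": {
  "moves": [
    [0.0,[-0.001,-0.008,0],[0,0,-8]],
    [0.0,[-0.001,-0.005,0],[0,0,-8]],
    [0.0,[-0.002,-0.009,0],[0,0,-8]],
    [0.0,[-0.001,-0.012,0],[0,0,-7]],
    [0.0,[0,0,0],[0,0,0]]
  ]
}}

```text
clock: 6.68
ee_pos: [0.5454, 0.0813, 0.2569]
tool_rot: [[0.244, 0.97, -0.001], [0.97, -0.244, -0.002], [-0.003, -0.0, -1.0]]
force: [0.0, -1.1, -0.9]
width: 0.0205
```

```bash
python3 loc.py
```

```text
t 6.67 knob [0.5451 0.08  ] z 0.2569 F [ 0.  -1.1 -0.9] zax [-0.001 -0.002 -1.   ]
seg 0 to end mm -61.5 outward mm -48.6 yaw to go -60.5
seg 1 to end mm -17.5 outward mm -11.4 yaw to go -30.6
seg 2 to end mm 79.5 outward mm -1.1 yaw to go -0.4
to V 1 tool mm [-29.6  72.6]
to V 2 tool mm [ 1.  20.9]
to V 3 tool mm [  1.6 -79.5]
```

Request:
{"method": "step_arm", "body": {
  "moves": [
    [0.0,[0,-0.012,0],[0,0,0]],
    [0.0,[0,-0.015,0],[0,0,0]],
    [0.0,[0.001,-0.015,0],[0,0,0]],
    [0.0,[0,-0.012,0],[0,0,0]],
    [0.0,[0,-0.008,0],[0,0,0]]
  ]
}}

```text
clock: 7.3
ee_pos: [0.4822, 0.0984, 0.2569]
tool_rot: [[0.251, 0.968, -0.001], [0.968, -0.251, -0.002], [-0.002, 0.0, -1.0]]
force: [0.9, -0.1, -1.3]
width: 0.0209
```

```bash
python3 loc.py
```

```text
t 7.3 knob [0.4818 0.0972] z 0.2569 F [ 0.9 -0.1 -1.3] zax [-0.001 -0.002 -1.   ]
seg 0 to end mm -94.8 outward mm -105.0 yaw to go -60.0
seg 1 to end mm -74.5 outward mm -43.8 yaw to go -30.1
seg 2 to end mm 14.0 outward mm -0.4 yaw to go 0.1
to V 1 tool mm [-29.6 138.3]
to V 2 tool mm [ 0.5 86.4]
to V 3 tool mm [  0.3 -14. ]
```

Request:
{"method": "step_arm", "body": {
  "moves": [
    [0.0,[0,-0.006,0],[0,0,0]],
    [0.0,[0,-0.003,0],[0,0,0]],
    [0.0,[0,-0.002,0],[0,0,0]],
    [0.0,[0,-0.002,0],[0,0,0]],
    [0.0,[0,0,0],[0,0,0]]
  ]
}}

```text
clock: 7.92
ee_pos: [0.4707, 0.1015, 0.2575]
tool_rot: [[0.251, 0.968, 0.005], [0.968, -0.251, -0.003], [-0.002, 0.006, -1.0]]
force: [2.4, 0.6, -2.3]
width: 0.0207
```

```bash
python3 loc.py; python3 - <<'E'
from h import *
for n in['wrist','top','scene']:
    w=capture(n);im=w['image']
    if n=='scene': im=cv2.resize(im[100:230,200:330],None,fx=4.5,fy=4.5,interpolation=cv2.INTER_CUBIC)
    cv2.imwrite(f'pics/{n}3.png',im)
E
```

```text
t 7.92 knob [0.4704 0.1002] z 0.2575 F [ 2.4  0.6 -2.3] zax [ 0.005 -0.003 -1.   ]
seg 0 to end mm -100.8 outward mm -115.3 yaw to go -60.0
seg 1 to end mm -84.8 outward mm -49.6 yaw to go -30.1
seg 2 to end mm 2.1 outward mm -0.3 yaw to go 0.1
to V 1 tool mm [-29.8 150.2]
to V 2 tool mm [ 0.4 98.2]
to V 3 tool mm [ 0.3 -2.1]
```

View pics/wrist3.png

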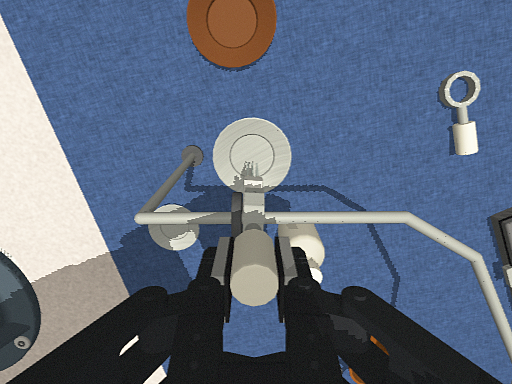

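View pics/scene3.png

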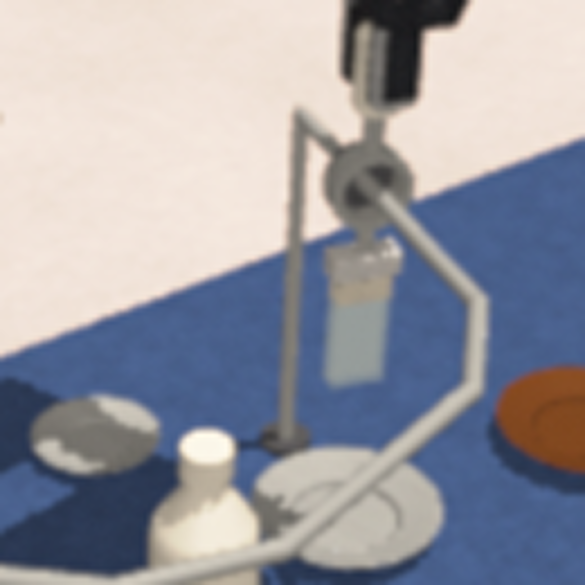

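The wrist view shows the ring against the stop disc at column ~238, row ~210, above the big grey tray at (252,155). The 2.4 N force agrees with contact. I'll back off 1 mm and lower it.

Request:
{"method": "step_arm", "body": {
  "moves": [
    [0.0,[0,0.001,0.004],[0,0,0]],
    [0.0,[0,0,0.004],[0,0,0]],
    [0.0,[0,0,0.002],[0,0,0]],
    [0.0,[0,0,0],[0,0,0]],
    [0.0,[0,0,0],[0,0,0]]
  ]
}}

```text
clock: 8.7
ee_pos: [0.4711, 0.1014, 0.2473]
tool_rot: [[0.251, 0.968, 0.003], [0.968, -0.251, -0.003], [-0.002, 0.004, -1.0]]
force: [0.1, 0.1, 1.1]
width: 0.0204
```

```bash
python3 loc.py
```

```text
t 8.7 knob [0.4707 0.1002] z 0.2473 F [0.1 0.1 1.1] zax [ 0.003 -0.003 -1.   ]
seg 0 to end mm -100.6 outward mm -114.9 yaw to go -60.0
seg 1 to end mm -84.5 outward mm -49.4 yaw to go -30.1
seg 2 to end mm 2.5 outward mm -0.2 yaw to go 0.1
to V 1 tool mm [-29.8 149.8]
to V 2 tool mm [ 0.4 97.9]
to V 3 tool mm [ 0.2 -2.5]
```

Request:
{"method": "step_arm", "body": {
  "moves": [
    [0.024,[0,0,0],[0,0,0]],
    [0.03,[0,0,0],[0,0,0]],
    [0.045,[0,0,0],[0,0,0]],
    [0.06,[0,0,0],[0,0,0]],
    [0.07,[0,0,0],[0,0,0]]
  ]
}}

```text
clock: 9.32
ee_pos: [0.4708, 0.1015, 0.2468]
tool_rot: [[0.251, 0.968, 0.002], [0.968, -0.251, -0.003], [-0.002, 0.003, -1.0]]
force: [-0.1, 0.5, -0.2]
width: 0.0701
```

Request:
{"method": "step_arm", "body": {
  "moves": [
    [0.07,[0,0,-0.005],[0,0,0]],
    [0.07,[0,0,-0.02],[0,0,0]],
    [0.07,[0,0,-0.04],[0,0,0]],
    [0.07,[0,0,-0.05],[0,0,0]],
    [0.07,[0,0,0],[0,0,0]]
  ]
}}

```text
clock: 9.95
ee_pos: [0.4704, 0.1018, 0.3665]
tool_rot: [[0.251, 0.968, 0.002], [0.968, -0.251, -0.003], [-0.002, 0.003, -1.0]]
force: [0.2, 0.2, -0.7]
width: 0.0702
```

```bash
python3 - <<'E'
from h import *
o=status.get_obs();T=np.array(o['tool_rot']);print(o['ee_pos'],o['clock'],o['force'])
P={}
for n in['wrist','top','scene']:
    w=capture(n);im=w['image']
    if n=='wrist':
        M=np.array(w['tool_from_camera']);w['orientation']=T@M[:3,:3];w['origin']=np.array(o['ee_pos'])+T@M[:3,3]
    tp=tip_of(w,'carrier_knob')
    for d in tp:print(n,d['score'],d['position'],back(w,d['position'][::-1],.236))
    if n=='scene': im=cv2.resize(im[100:230,200:330],None,fx=4.5,fy=4.5,interpolation=cv2.INTER_CUBIC)
    cv2.imwrite(f'pics/{n}4.png',im)
E
```

```text
[0.47040487 0.10181798 0.36654735] 9.95 [ 0.16932138  0.21812675 -0.68424981]
wrist 0.72 [189.4, 253.0] [0.46828237 0.10006382 0.236     ]
scene 0.84 [119.9, 283.2] [0.4680076  0.10404415 0.236     ]
```

View pics/wrist4.png

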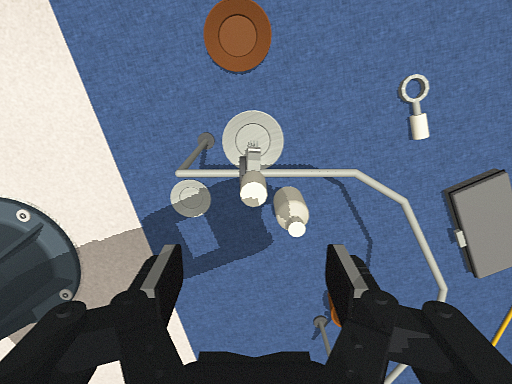

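View pics/scene4.png

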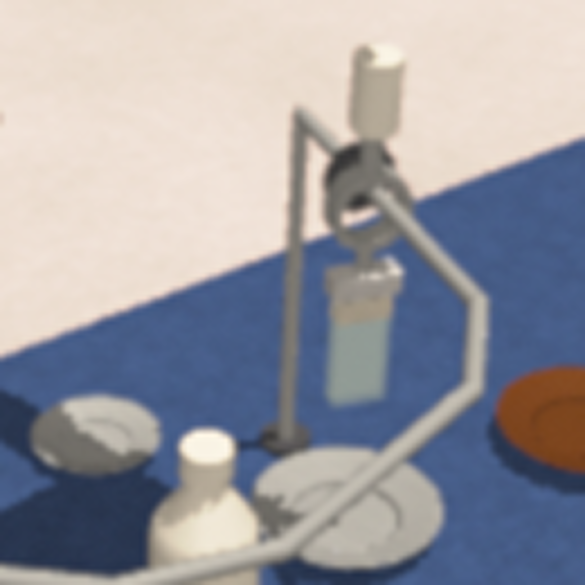

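The carrier hangs upright on the wire at the stop, knob at (253,190) in the wrist view. I'll let it settle and then hand in.

Request:
{"method": "step_arm", "body": {
  "moves": [
    [0.07,[0,0,-0.02],[0,0,0]],
    [0.07,[0,0,0],[0,0,0]],
    [0.07,[0,0,0],[0,0,0]],
    [0.07,[0,0,0],[0,0,0]],
    [0.07,[0,0,0],[0,0,0]]
  ]
}}

```text
clock: 10.88
ee_pos: [0.4684, 0.1016, 0.3782]
tool_rot: [[0.251, 0.968, -0.012], [0.968, -0.251, -0.004], [-0.007, -0.011, -1.0]]
force: [-0.2, -0.1, -0.3]
width: 0.0699
```

```bash
python3 - <<'E'
from h import *
w=capture('scene')
for d in tip_of(w,'carrier_knob'):print(d['score'],d['position'],back(w,d['position'][::-1],.236))
o=status.get_obs();print(o['clock'],o['force'])
workorder.hand_in()
E
```

```text
0.73 [118.5, 281.3] [0.46145234 0.104824   0.236     ]
10.975 [ 0.02741292 -0.49324331  0.19831836]
the job is handed in; nothing more can be done
```

I gripped the carrier's knob, lifted it about 10 mm so the ring cleared the wire, and slid it round both bends on the left. At the stop above the large grey drip tray I backed off 1 mm, lowered it onto the wire, let go and moved clear. I handed the job in at about 11 s.

**Last checks**
- **Hanging:** the wrist and scene pictures taken after release show it hanging upright on the wire at the stop, with the gripper well clear. I judged height and tilt from the pictures and did not measure them.
- **Position:** assuming the normal hanging height, the wrist camera put the knob at (0.468, 0.100). The fitted home point is (0.468, 0.101) and the tray centre about (0.469, 0.102), so it is about 2 mm off against the 20 mm allowed.
- **Force:** the tool read about 0.5 N, which is noise level.

**Disagreements**
- The last scene-camera reading before handing in was (0.461, 0.105), about 7 mm from the earlier wrist reading. I put this down to detector error; it is still within tolerance.
- The detector did not find the knob in the last top view because the gripper was above it, so that camera gave no check.

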